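# Bolt the red knife box shut

## Robot

A 7-joint arm with a two-finger parallel gripper is mounted at the origin on a cart in front of the work surface, level with it; the furniture and walls round the work are solid. World frame = base frame: x ahead of the robot, y to its left, z up, the work surface at z = 0. Lengths are in m, angles in rad, forces in N, time in s.
With the tool pointing down it reaches from about 0.425 to 0.875 m from the base axis. Payload 4.7 kg.
Tool frame: the origin (TCP) lies at the very end of the fingers, on their centre line; the grasp point (between the pads) lies manip.pinch_z behind it (manip.pinch_z is the distance from the TCP to the grasp point, in m); z points along the fingers, y is the direction in which the jaws open and shut (so a half turn about z gives the same grasp; the last joint's range is limited). The gripper opens to 85 mm and grips with 20 to 120 N. Pads are 22 mm wide; open, the fingers measure 114 mm over their backs; the gripper's body (76 mm by 85 mm) begins 54 mm behind the grasp point. The pads swing forward as they close: fully open they stand 13 mm farther back than shut.
Start: joints at [1.289, 0.321, -0.07, 1.45, 0.023, 1.371, -0.057], TCP at [0.189, -0.622, 0.231] pointing down, gripper open.
Joint ranges: [-2.86, 2.86], [-0.3, 2.09], [-1.38, 1.24], [0.06, 2.45], [-1.56, 4.7], [0.09, 2.05], [-2.69, 2.69]. Speed limits (rad/s): [2.57, 2.57, 3.14, 3.14, 3.14, 3.14, 3.14].

## Interface

Orientations are given as a 3x3 rotation matrix whose columns are the frame's x, y, z axes.
In Python, from workcell import manip gives the robot as it stands.
- The arm moves only by the tool apply_moves, never from a script. Its argument "plan" is a list of rows, each a list of 3 entries, a list of its own where there are three numbers: the closure, from -1 (fully open) to 1 (shut), then the shift along the tool's x, y, z in mm, then the turn about the tool's z in rad. In form: [[claw, [dx, dy, dz], roll], ...]. A call has 1 to 12 rows; each row shifts and turns the commanded pose from where the row before left it, along the tool's axes as they then stand; what a row does not reach is not made up. A row lasts 1/8 s, in which the tool goes at most 62.5 mm and 10.7 degrees, less where a joint would pass 70% of its speed; a pose out of reach is approached as far as the arm can. A call is refused whole if a number of a shift passes 62.5 or a number of a turn 0.188, either way. A call with a gripper value outside its range is refused whole. The fingers move at their own pace and stop on an object; "force" is the grip in N (left out, the last holds). Time passes only in rows, so rows that do not move let the fingers close. It gives the time, the measured TCP pose, the force and the opening at its end, in the units of the state.
- manip.sense(): the state, without advancing time (a new reading comes with each control period).
- manip.snapshot(name): name is "scene" or "top" or "wrist"; returns a dict with "frame" (420x560x3 uint8, red, green, blue), "z_map" (420x560 float32, m along the optical axis (not along the pixel's ray), 0 where there is no reading), "vfov" (degrees; the focal length in pixels is half the picture's height over the tangent of half this angle, whatever the lens; pixels are square), "cx", "cy" (the principal point, pixels), "world_to_cam" (4x4, takes a point from world to camera coordinates); the wrist camera has in their place "tool_from_camera" (4x4, takes a point from camera to tool coordinates, whose origin is the TCP and whose axes are the flange's). Camera axes: x right, y down, z forward; pixel columns grow to the right and rows downward; lengths in m; the calibration is good to about 2 mm. A picture is of the moment at which its call begins: read the wrist's pose just before it.
- manip.hand_in(): hands the job in, once; it reports no verdict.
Trained networks look in a picture, given as the dict that the camera call returned (one of the last four; its "shot" number tells which), for a name from the list of things; names that differ only in an ending like _2 or _b are one class to them, and where a whole thing is asked for, a point or a joint stands for the part that bears it (a point fixed in the world has none). Each returns a list of dicts, best first, with "score" (0 to 1); they miss things now and then, are a little off and sometimes report something else, mostly with a low value. They report only what shows in the picture. A call takes as long as a camera call.
- manip.masks_of(picture, label): "mask" (420x560 bool, what is visible of it) and "position" ([column, row] in pixels, amid what is visible of it).
The state is a dict: "t": time; "joint_pos": joint angles; "dq": joint speeds; "tau": joint torques, N m; "ee_pos": TCP position; "ee_rot": TCP orientation; "contact_force": force on the tool from outside, world axes, zero at the start; "moment": the same for the moment, N m; "width": finger opening in m.
Only numpy, scipy, OpenCV 4.12 (cv2) and the standard library are available. Lean on these libraries where they do the work, as an engineer would, in place of code of your own. Each camera call takes 0.05 s, during which the arm holds its last target.

## Task

The knives in the red-lidded box are put away for the day: slide the bolt on that box across into its keeper until its black-knobbed handle lines up with the notch, then turn the handle right down into the notch and let go. The blue-lidded box is still in use, so leave its bolt and handle as they are.

Things in the scene. Friction and masses are not known exactly. Their poses are not given: they have to be found in the camera images.
- red_box: steel knife box with a red lid (140 x 200 x 80 mm), fixed to the bench. Origin: centre of underside; z up, x away from the robot at yaw 0, +y the way the bolt shoots. On top, along y, a 14 mm rod (axis x = 15, z = 104 mm) in an open channel, outer faces x = -3 and 32, y -78 to 37, top z = 122 mm. Its -x wall has one notch, y 5 to 29, down to z = 98 mm. Keeper: y 66 to 92, top z = 120 mm
- red_knob (a point): centre of the black ball knob (24 mm diameter) on the red box's bolt handle: a 10 mm thick arm standing up from the rod, knob centre 55 mm from the rod's axis. In the box's frame it lies at y = -30 mm + red_bolt
- red_bolt (a joint): slide of the red box's bolt along the box's +y, in m: 0 drawn back (starts at 0 to 0.01), 0.050 fully across at its stop; takes about 2 N, stays where left. From about 0.040 on the handle is over the notch and can be turned down
- red_handle (a joint): turn of the red box's handle about the rod, rad: 0 straight up (starts at 0 to 0.2), growing toward the box's -x side; 1.4 is fully down at its stop in the notch, knob centre then 54 mm to the -x side of the rod's axis and 9 mm above it. The channel wall stops it at about 0.3 until the bolt is across. Takes about 1 N at the knob, stays where left
- blue_knob (a point): centre of the black ball knob (24 mm) of the bolt handle on the blue-lidded box beside the red one, of the same build, also drawn back with its handle up; to be left alone

How it is judged:
On the way, in this order (a step that is already met when the one before it is completed fails the run):
1. the red box's bolt is slid across to its notch (value of joint red_bolt above 0.037 m), for 0.1 s.
2. its handle is turned down into the notch (value of joint red_bolt above 0.037 m and value of joint red_handle above 1.2 rad), for 0.1 s.
At the end, for the whole second after the job is handed in: The red box's bolt is across (more than 37 of its 50 mm, as the notch allows), its handle is down in the notch (more than 1.2 of 1.4 rad) and at rest, and the blue box's knob is within 15 mm of where it was (all of step 2 and velocity of joint red_handle below 0.1 rad/s and distance of blue_knob from where it was at the start of the episode below 0.015 m); the robot touches nothing.
It fails at once if the blue box's bolt or handle is moved (its knob by more than 15 mm) (distance of blue_knob from where it was at the start of the episode above 0.015 m).
It also fails if it takes over 32 s, if anything falls off the work surface, if the arm or the gripper's body presses on something with over 40 N, if the wrist force passes 120 N, or if a joint passes its speed limit or range.

## Working session

There is one attempt and no reset: what is moved stays moved. The work goes in short steps, Python scripts to look and compute and a tool call to move; the robot and the scene stay as the last step left them, time stands still between calls to the robot, and variables do not carry over. Pictures are saved under pics/ and viewed, and the job is handed in when it is done.

Besides the shell and the picture viewer there is one more tool, called after ">>>" as name([rows], argument=value, ...), one row to a line, values as JSON. apply_moves: Moves the arm, as the interface text tells. Its arguments: {"type":"object","properties":{"plan":{"type":"array"},"force":{"type":"number"}},"required":["plan"]}

```bash
mkdir -p pics; ls; cat > h.py <<'E'
import numpy as np, cv2
from workcell import manip
def K(p):
    return p["frame"].shape[0]/2/np.tan(np.radians(p["vfov"])/2)
def world(p,s=None):
    f=K(p); H,W=p["z_map"].shape; u,v=np.meshgrid(np.arange(W),np.arange(H)); z=p["z_map"]
    P=np.stack([(u-p["cx"])/f*z,(v-p["cy"])/f*z,z,np.ones_like(z)],-1)
    if "world_to_cam" in p: T=np.linalg.inv(p["world_to_cam"])
    else:
        T=np.eye(4);T[:3,:3]=s["ee_rot"];T[:3,3]=s["ee_pos"];T=T@p["tool_from_camera"]
    return (P@T.T)[...,:3]
def save(p,n): cv2.imwrite("pics/%s.png"%n,cv2.cvtColor(p["frame"],cv2.COLOR_RGB2BGR))
E
python3 - <<'E'
from h import *
s=manip.sense(); print({k:np.round(v,3).tolist() for k,v in s.items()}, manip.pinch_z)
for n in ["scene","top"]:
    p=manip.snapshot(n); save(p,n+"0"); W=world(p)
    for l in ["red_box","red_knob","blue_knob"]:
        for d in manip.masks_of(p,l)[:3]:
            m=d["mask"]&(p["z_map"]>0); c=W[m]
            print(n,l,round(d["score"],2),np.round(d["position"]),m.sum(),np.round(np.median(c,0),3),np.round(c.min(0),3),np.round(c.max(0),3))
E
```

```text
pics
{'t': 0.0, 'joint_pos': [1.289, 0.322, -0.07, 1.452, 0.023, 1.371, -0.057], 'dq': [-0.001, -0.001, -0.0, -0.001, 0.001, 0.001, -0.0], 'tau': [-0.0, -49.358, -0.382, -31.433, 0.013, 0.011, -0.0], 'ee_pos': [0.189, -0.621, 0.23], 'ee_rot': [[0.957, 0.291, -0.001], [0.291, -0.957, 0.002], [-0.0, -0.002, -1.0]], 'contact_force': [-0.654, -0.704, 0.131], 'moment': [0.071, 0.023, 0.017], 'width': 0.085} 0.0187
scene red_box 0.61 [191. 307.] 10607 [0.534 0.224 0.08 ] [ 0.464  0.056 -0.003] [0.706 0.319 0.173]
scene red_knob 0.6 [190. 256.] 232 [0.568 0.189 0.162] [0.56  0.171 0.11 ] [0.592 0.198 0.173]
scene blue_knob 0.69 [331. 172.] 198 [ 0.556 -0.158  0.156] [ 0.543 -0.346 -0.001] [ 0.693 -0.149  0.171]
top red_box 0.73 [204. 201.] 5699 [0.549 0.204 0.081] [ 0.464  0.092 -0.   ] [0.65  0.326 0.173]
top blue_knob 0.49 [369. 202.] 108 [ 0.553 -0.157  0.166] [ 0.542 -0.171  0.106] [ 0.57  -0.148  0.173]
```

View pics/scene0.png

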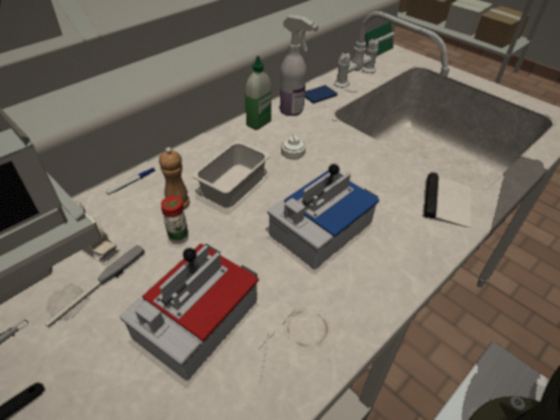

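View pics/top0.png

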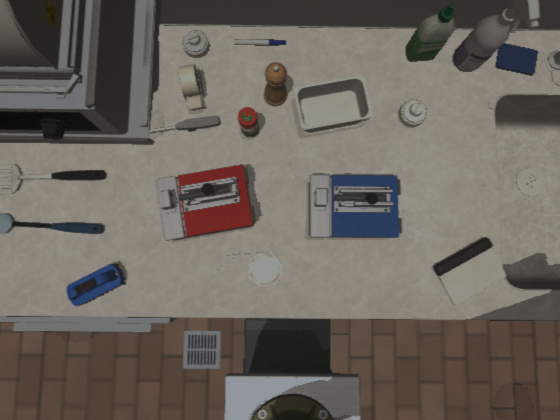

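```bash
cat > box.py <<'E'
from h import *
for n in ["top","scene"]:
    p=manip.snapshot(n); W=world(p)
    reg=(W[...,0]>.4)&(W[...,0]<.75)&(W[...,1]>.05)&(W[...,1]<.37)&(p["z_map"]>0)
    F=p["frame"].astype(int)
    m=reg&(W[...,2]>.05)&(W[...,2]<.2)
    _,lab,st,cc=cv2.connectedComponentsWithStats(m.astype(np.uint8)); 
    k=1+np.argmax(st[1:,4]); m=lab==k
    q=W[m][:,:2].astype(np.float32); t=W[m&(W[...,2]>.075)&(W[...,2]<.09)]
    print(n,m.sum(),"rect all",cv2.minAreaRect(q*1000),"lid",cv2.minAreaRect((t[:,:2]*1000).astype(np.float32)),np.median(t[:,2]))
    # channel tops
    c=W[m&(W[...,2]>.112)&(W[...,2]<.128)]
    r=cv2.minAreaRect((c[:,:2]*1000).astype(np.float32)); print("chan",len(c),r, np.round(cv2.fitLine(c[:,:2].astype(np.float32),cv2.DIST_HUBER,0,.01,.01).ravel(),3))
    # red lid
    rm=reg&(F[...,0]>100)&(F[...,1]<60)&(W[...,2]>.07)&(W[...,2]<.09)
    rq=W[rm]; print("red",rm.sum(),cv2.minAreaRect((rq[:,:2]*1000).astype(np.float32)))
    kn=reg&(W[...,2]>.14)&(W[...,2]<.2); kq=W[kn]; print("knob",kn.sum(),np.round(np.median(kq,0),4),kq.min(0),kq.max(0))
    bl=(W[...,0]>.4)&(W[...,0]<.75)&(W[...,1]>-.3)&(W[...,1]<-.05)&(W[...,2]>.14)&(W[...,2]<.2); kq=W[bl]; print("bknob",bl.sum(),np.round(np.median(kq,0),4),kq.min(0),kq.max(0))
    x0,y0,x1,y1=st[k,0],st[k,1],st[k,0]+st[k,2],st[k,1]+st[k,3]
    cr=p["frame"][max(0,y0-25):y1+15,max(0,x0-15):x1+15]; print(x0,y0,x1,y1)
    cv2.imwrite(f"pics/crop_{n}.png",cv2.resize(cv2.cvtColor(cr,cv2.COLOR_RGB2BGR),None,fx=4,fy=4,interpolation=cv2.INTER_CUBIC))
E
python3 box.py
```

```text
top 5635 rect all ((553.2159423828125, 205.49716186523438), (144.7391357421875, 211.04762268066406), 10.547801971435547) lid ((553.12158203125, 205.4832763671875), (144.4656219482422, 211.0836944580078), 10.597576141357422) 0.08042752907866652
chan 528 ((565.7175903320312, 217.54458618164062), (36.91802215576172, 168.63214111328125), 10.361705780029297) [ 0.094 -0.996  0.561  0.221]
red 2392 ((557.4173583984375, 183.87435913085938), (141.45741271972656, 150.24020385742188), 10.593204498291016)
knob 106 [0.5696 0.1864 0.167 ] [0.55880814 0.17576069 0.15715418] [0.58139517 0.19933297 0.17410271]
bknob 103 [ 0.552  -0.1583  0.1669] [ 0.54088722 -0.17096675  0.15453074] [ 0.56370308 -0.14769301  0.17196859]
156 164 255 241
scene 9169 rect all ((554.051513671875, 203.5377655029297), (145.14418029785156, 211.87362670898438), 10.396242141723633) lid ((554.051513671875, 203.53778076171875), (145.1441650390625, 211.87362670898438), 10.396242141723633) 0.07992421611879474
chan 1001 ((566.3617553710938, 216.07052612304688), (38.06181716918945, 169.56304931640625), 10.46834659576416) [ 0.1   -0.995  0.56   0.241]
red 2858 ((556.69775390625, 183.3216552734375), (140.2638397216797, 151.89646911621094), 10.615930557250977)
knob 174 [0.567  0.1891 0.1648] [0.55991908 0.17582628 0.14082279] [0.58205178 0.19800204 0.17232442]
bknob 122 [ 0.5511 -0.1566  0.1635] [ 0.54232318 -0.17032245  0.14007724] [ 0.5642129 -0.1485557  0.172249 ]
120 243 259 369
```

The scene shows the red box at about (190,307) with its knob at (190,256). The top view gives box yaw ≈ 10.5° and knob ≈ (0.570, 0.188, 0.160), so bolt ≈ 9 mm, which fits the stated sizes. I'll grip the knob with the jaws along the rod, so the handle can turn between the pads.

>>> apply_moves([
  [-1,[0,0,0],0.112],
  [-1,[50,-30,0],0],
  [-1,[50,-30,0],0],
  [-1,[50,-30,0],0],
  [-1,[50,-30,0],0],
  [-1,[50,-30,0],0],
  [-1,[50,-30,0],0],
  [-1,[30,-50,0],0],
  [-1,[30,-50,0],0],
  [-1,[30,-50,0],0],
  [-1,[30,-50,0],0],
  [-1,[30,-50,0],0],
], force=20)

```text
t: 2.0
ee_pos: [0.5538, -0.1151, 0.2317]
ee_rot: [[0.983, 0.182, 0.001], [0.182, -0.983, -0.001], [0.001, 0.001, -1.0]]
contact_force: [0.2, 0.6, -0.2]
width: 0.0856
```

```bash
cat > to.py <<'E'
from h import *
import sys
t=np.array([float(a) for a in sys.argv[1:4]])
s=manip.sense(); R=np.array(s["ee_rot"])
yt=np.array([.182,-.983,0]); 
print("t",round(s["t"],2),"pos",np.round(s["ee_pos"],4),"shift mm",np.round(R.T@(t-s["ee_pos"])*1000,1),"yaw deg",round(np.degrees(np.arctan2(R[1,0],R[0,0])),2),"F",np.round(s["contact_force"],1),"w",round(s["width"],4))
E
python3 to.py .570 .1875 .23
```

```text
t 2.0 pos [ 0.5538 -0.1151  0.2317] shift mm [  71.2 -294.6    1.5] yaw deg 10.52 F [ 0.2  0.6 -0.2] w 0.0856
```

>>> apply_moves([
  [-1,[14,-58,0],0],
  [-1,[14,-58,0],0],
  [-1,[14,-58,0],0],
  [-1,[14,-58,0],0],
  [-1,[14,-58,0],0],
  [-1,[0,0,0],0],
  [-1,[0,0,0],0],
])

```text
t: 2.88
ee_pos: [0.5691, 0.1808, 0.2311]
ee_rot: [[0.983, 0.183, -0.0], [0.183, -0.983, -0.001], [-0.0, 0.001, -1.0]]
contact_force: [0.3, -0.6, -0.7]
width: 0.0852
```

```bash
python3 to.py .570 .1875 .142; python3 - <<'E'
from h import *
s=manip.sense(); p=manip.snapshot("wrist"); save(p,"w1"); W=world(p,s)
for l in ["red_knob"]:
    for d in manip.masks_of(p,l)[:2]:
        m=d["mask"]&(p["z_map"]>0); c=W[m]; c=c[(c[:,2]>.14)]
        print(l,round(d["score"],2),np.round(d["position"]),len(c),np.round(np.median(c,0),4),c.min(0),c.max(0))
k=(W[...,2]>.14)&(W[...,2]<.2)&(abs(W[...,0]-.57)<.04)&(abs(W[...,1]-.188)<.04)
c=W[k];print(len(c))
if len(c)>20:
    from scipy.optimize import least_squares
    r=least_squares(lambda q:np.linalg.norm(c-q,axis=1)-.012,[.57,.188,.16],loss="soft_l1",f_scale=.001); print("sphere",np.round(r.x,4),r.cost)
E
```

```text
t 2.88 pos [0.5691 0.1808 0.2311] shift mm [ 2.1 -6.5 89.1] yaw deg 10.56 F [ 0.3 -0.6 -0.7] w 0.0852
red_knob 0.89 [276. 214.] 788 [0.5757 0.1882 0.1679] [0.56302319 0.17705816 0.1562646 ] [0.5846618  0.19891513 0.17248516]
845
sphere [0.5728 0.1878 0.1591] 7.533959032014214e-05
```

View pics/w1.png

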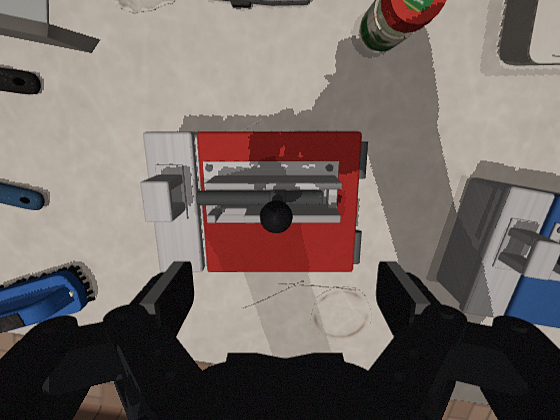

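The wrist view shows the knob at (276,214), squared up with the tool axes. The sphere fit puts its centre at (0.572, 0.188, 0.159). I'll lower and grip.

>>> apply_moves([
  [-0.3,[4,-7,20],0],
  [-0.3,[0,0,25],0],
  [-0.3,[0,0,25],0],
  [-0.3,[0,0,24],0],
  [-0.3,[0,0,0],0],
  [1,[0,0,0],0],
  [1,[0,0,0],0],
  [1,[0,0,0],0],
  [1,[0,0,0],0],
  [1,[0,0,0],0],
  [1,[0,0,0],0],
], force=20)

```text
t: 4.35
ee_pos: [0.5725, 0.1888, 0.1384]
ee_rot: [[0.983, 0.183, 0.002], [0.183, -0.983, 0.0], [0.002, 0.0, -1.0]]
contact_force: [-0.4, -0.6, 5.7]
width: 0.0222
```

```bash
python3 to.py .572 .188 .137
```

```text
t 4.35 pos [0.5725 0.1888 0.1384] shift mm [-0.7  0.7  1.4] yaw deg 10.52 F [-0.4 -0.6  5.7] w 0.0222
```

>>> apply_moves([
  [1,[0,-6,0],0],
  [1,[0,-6,0],0],
  [1,[0,-6,0],0],
  [1,[0,-6,0],0],
  [1,[0,-6,0],0],
  [1,[0,-6,0],0],
  [1,[0,-3,0],0],
  [1,[0,0,0],0],
  [1,[0,0,0],0],
])

```text
t: 5.48
ee_pos: [0.5653, 0.2273, 0.1384]
ee_rot: [[0.983, 0.183, 0.002], [0.183, -0.983, 0.0], [0.002, 0.0, -1.0]]
contact_force: [0.2, -0.7, 6.0]
width: 0.0221
```

```bash
python3 to.py .572 .188 .137;  python3 - <<'E'
from h import *
s=manip.sense(); p=manip.snapshot("wrist"); save(p,"w2")
p=manip.snapshot("scene"); cv2.imwrite("pics/s2.png",cv2.resize(p["frame"][200:380,80:300,::-1],None,fx=3,fy=3,interpolation=cv2.INTER_CUBIC))
E
```

```text
t 5.47 pos [0.5653 0.2273 0.1384] shift mm [-0.6 39.8  1.4] yaw deg 10.52 F [ 0.2 -0.7  6. ] w 0.0221
```

View pics/w2.png

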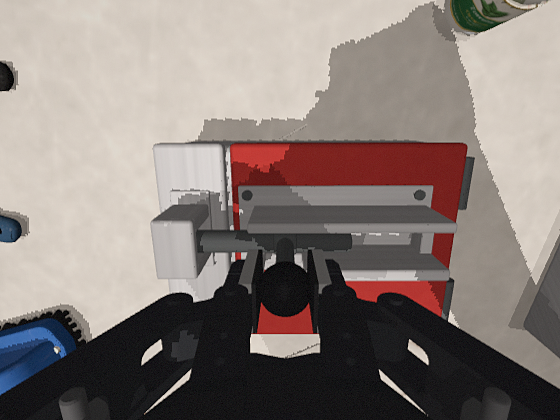

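View pics/s2.png

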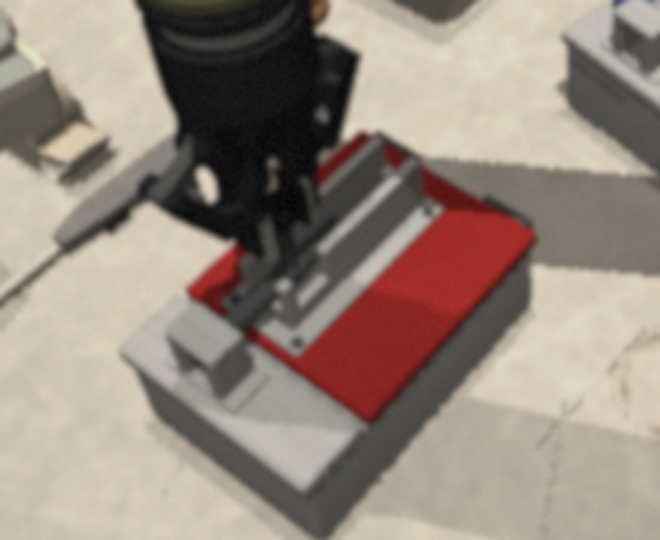

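The bolt moved 39 mm with the knob still held, and the rod end is now in the keeper. That puts the bolt at about 48 mm and the handle centred on the notch. Next I'll turn the handle along its arc.

>>> apply_moves([
  [1,[-7.7,0,0.5],0],
  [1,[-7.5,0,1.6],0],
  [1,[-7.2,0,2.7],0],
  [1,[-6.8,0,3.6],0],
  [1,[-6.2,0,4.5],0],
  [1,[0,0,0],0],
])

```text
t: 6.32
ee_pos: [0.5284, 0.2203, 0.1234]
ee_rot: [[0.983, 0.183, -0.002], [0.183, -0.983, -0.001], [-0.003, 0.001, -1.0]]
contact_force: [-1.1, 0.7, 0.2]
width: 0.0227
```

```bash
python3 to.py .5653 .2273 .1384;  python3 - <<'E'
from h import *
p=manip.snapshot("wrist"); save(p,"w3")
E
```

```text
t 6.33 pos [0.5284 0.2203 0.1234] shift mm [ 37.5  -0.1 -15.1] yaw deg 10.55 F [-1.1  0.7  0.2] w 0.0227
```

View pics/w3.png

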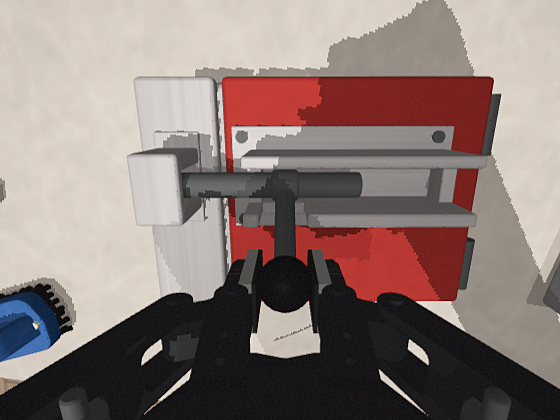

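The handle is tipping past the wall into the notch, with low forces. I'll continue the arc.

>>> apply_moves([
  [1,[-5.6,0,5.4],0],
  [1,[-4.7,0,6.1],0],
  [1,[-3.8,0,6.6],0],
  [1,[-2.5,0,7],0],
  [1,[-1,0,6],0],
  [1,[0,0,0],0],
  [1,[0,0,0],0],
])

```text
t: 7.25
ee_pos: [0.5117, 0.2171, 0.0927]
ee_rot: [[0.983, 0.183, -0.002], [0.183, -0.983, -0.001], [-0.002, 0.0, -1.0]]
contact_force: [-3.4, -1.1, 0.6]
width: 0.0226
```

```bash
python3 to.py .5653 .2273 .1384;  python3 - <<'E'
from h import *
s=manip.sense();p=manip.snapshot("wrist"); save(p,"w4");W=world(p,s)
m=manip.masks_of(p,"red_knob")
for d in m[:2]:
    c=W[d["mask"]&(p["z_map"]>0)]; print(d["score"],np.round(d["position"]),np.median(c,0),c.max(0))
E
```

```text
t 7.25 pos [0.5117 0.2171 0.0927] shift mm [ 54.5  -0.2 -45.8] yaw deg 10.53 F [-3.4 -1.1  0.6] w 0.0226
0.84 [286. 247.] [0.53254442 0.22253363 0.11928366] [0.57551003 0.23626027 0.13443153]
```

View pics/w4.png

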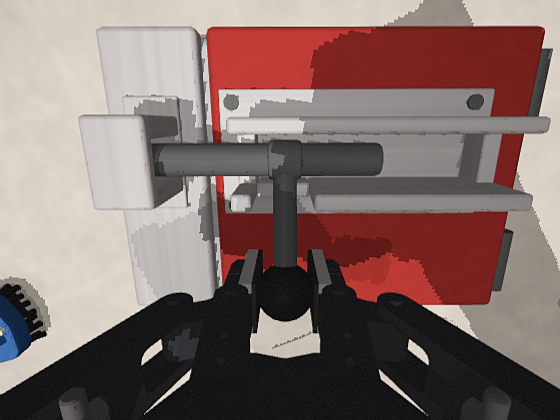

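The arc is complete (54.5 mm across, 45.8 mm down). I'll press a touch further, release, rise and check.

>>> apply_moves([
  [1,[0,0,2],0],
  [1,[0,0,0],0],
  [-0.3,[0,0,0],0],
  [-0.3,[0,0,0],0],
  [-0.3,[0,0,0],0],
  [-0.3,[0,0,-10],0],
  [-0.3,[0,0,-30],0],
  [-0.3,[0,0,-40],0],
  [-0.3,[0,0,-40],0],
  [-0.3,[0,0,0],0],
  [-0.3,[0,0,0],0],
])

```text
t: 8.72
ee_pos: [0.5124, 0.2173, 0.2113]
ee_rot: [[0.983, 0.183, 0.0], [0.183, -0.983, -0.0], [0.0, 0.0, -1.0]]
contact_force: [-0.2, -0.0, -0.2]
width: 0.0557
```

```bash
python3 to.py .5653 .2273 .1384;  python3 - <<'E'
from h import *
from scipy.optimize import least_squares
s=manip.sense();p=manip.snapshot("wrist"); save(p,"w5");W=world(p,s)
d=manip.masks_of(p,"red_knob")[0]; print(d["score"],np.round(d["position"]))
k=(p["frame"].max(-1)<60)&(W[...,2]>.1)&(W[...,2]<.14)&(np.hypot(W[...,0]-.512,W[...,1]-.217)<.018)
c=W[k]; r=least_squares(lambda q:np.linalg.norm(c-q,axis=1)-.012,[.512,.217,.115],loss="soft_l1",f_scale=.001); print(len(c),"sphere",np.round(r.x,4),"top",c[:,2].max())
R=np.array([[.983,-.182],[.182,.983]]); l=R.T@(r.x[:2]-[.5535,.2045]); print("local mm",l*1000,"theta",np.arctan2(.015-l[0],r.x[2]-.104),"bolt",l[1]+.03)
p=manip.snapshot("scene"); save(p,"s5"); W=world(p)
k=(W[...,0]>.5)&(W[...,0]<.6)&(W[...,1]>-.2)&(W[...,1]<-.11)&(W[...,2]>.14)&(W[...,2]<.2); print("blue",np.median(W[k],0),W[k].min(0),W[k].max(0))
E
```

```text
t 8.72 pos [0.5124 0.2173 0.2113] shift mm [53.8 -0.2 72.9] yaw deg 10.53 F [-0.2 -0.  -0.2] w 0.0557
0.78 [285. 190.]
705 sphere [0.5197 0.2184 0.1365] top 0.13232662849393856
local mm [-30.7075622   19.85311143] theta 0.9529694486271384 bolt 0.04985311142803911
blue [ 0.5508446  -0.15644329  0.16342625] [ 0.54210887 -0.17104597  0.14080206] [ 0.56410551 -0.15004238  0.17240345]
```

View pics/w5.png

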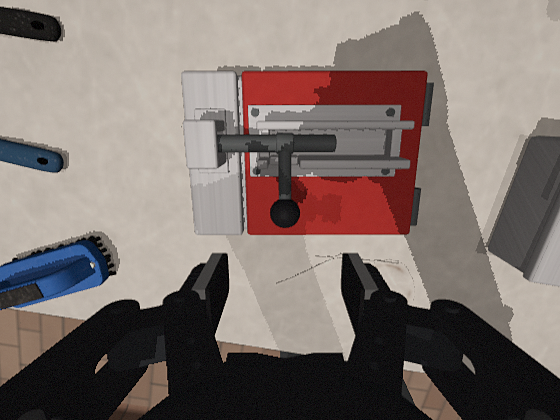

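```bash
python3 - <<'E'
from h import *
from scipy.optimize import least_squares
s=manip.sense();p=manip.snapshot("wrist");W=world(p,s)
d=manip.masks_of(p,"red_knob")[0]
u,v=np.meshgrid(np.arange(560),np.arange(420))
k=(np.hypot(u-285,v-213)<11)
c=W[k]; print(len(c),np.percentile(c[:,2],[0,10,25,50,75,90,100]).round(4), W[213,285])
for z0 in (.1,.115):
  r=least_squares(lambda q:np.linalg.norm(c-q,axis=1)-.012,[.515,.218,z0],loss="soft_l1",f_scale=.001)
  R=np.array([[.983,-.182],[.182,.983]]); l=R.T@(r.x[:2]-[.5535,.2045]); print(r.x.round(4),r.cost,"local mm",l*1000,"theta",np.arctan2(.015-l[0],r.x[2]-.104),"bolt",l[1]+.03)
# along the arm profile
for row in range(150,230,6): print(row,W[row,285].round(4))
E
```

```text
Traceback (most recent call last):
IndexError: list index out of range
```

```bash
python3 - <<'E'
from h import *
from scipy.optimize import least_squares
s=manip.sense();p=manip.snapshot("wrist");W=world(p,s)
u,v=np.meshgrid(np.arange(560),np.arange(420))
k=(np.hypot(u-285,v-213)<11)
c=W[k]; print(len(c),np.percentile(c[:,2],[0,10,25,50,75,90,100]).round(4), W[213,285])
for z0 in (.1,.115):
  r=least_squares(lambda q:np.linalg.norm(c-q,axis=1)-.012,[.515,.218,z0],loss="soft_l1",f_scale=.001)
  R=np.array([[.983,-.182],[.182,.983]]); l=R.T@(r.x[:2]-[.5535,.2045]); print(r.x.round(4),r.cost,"local mm",l*1000,"theta",np.arctan2(.015-l[0],r.x[2]-.104),"bolt",l[1]+.03)
for row in range(132,230,6): print(row,W[row,285].round(4))
E
```

```text
373 [0.1261 0.1276 0.1287 0.1297 0.1307 0.1313 0.353 ] [0.51693738 0.21768312 0.13080817]
[0.5187 0.2175 0.1401] 0.0007598732455887289 local mm [-31.87085153  19.09409168] theta 0.9143510830790811 bolt 0.049094091675237296
[0.5187 0.2175 0.1401] 0.000759873245812484 local mm [-31.87062652  19.09422542] theta 0.9143491537123725 bolt 0.04909422542149221
132 [0.5741 0.2283 0.1072]
138 [0.5699 0.2276 0.112 ]
144 [0.5655 0.2267 0.1123]
150 [0.561  0.2259 0.1109]
156 [0.5566 0.2251 0.1121]
162 [0.5521 0.2242 0.1128]
168 [0.5478 0.2234 0.1145]
174 [0.5434 0.2226 0.1158]
180 [0.5391 0.2218 0.1175]
186 [0.5347 0.221  0.1186]
192 [0.5303 0.2202 0.1198]
198 [0.5263 0.2194 0.1224]
204 [0.5231 0.2188 0.1283]
210 [0.5191 0.2181 0.1304]
216 [0.515  0.2173 0.132 ]
222 [0.51   0.2164 0.1309]
228 [0.4878 0.2122 0.0802]
```

The knob top reads 132 mm and the arm slope 0.28 rad, so the handle is at about 1.28 rad, not the full 1.4. I'll press it down further with closed fingertips.

>>> apply_moves([
  [1,[0,0,0],0],
  [1,[0,0,0],0],
  [1,[0,0,0],0],
  [1,[0,0,0],0],
  [1,[0,0,30],0],
  [1,[0,0,30],0],
  [1,[0,0,13],0],
  [1,[0,0,5],0],
  [1,[0,0,5],0],
  [1,[0,0,3],0],
  [1,[0,0,0],0],
])

```text
t: 10.4
ee_pos: [0.5128, 0.2176, 0.1256]
ee_rot: [[0.983, 0.183, 0.001], [0.183, -0.983, 0.0], [0.001, -0.0, -1.0]]
contact_force: [0.1, 0.4, -0.3]
width: 0.0
```

```bash
python3 to.py .5124 .2173 .124
```

```text
t 10.4 pos [0.5128 0.2176 0.1256] shift mm [-0.4  0.2  1.6] yaw deg 10.53 F [ 0.1  0.4 -0.3] w 0.0
```

>>> apply_moves([
  [1,[0,0,2],0],
  [1,[0,0,2],0],
  [1,[0,0,0],0],
])

```text
t: 10.78
ee_pos: [0.5128, 0.2177, 0.1239]
ee_rot: [[0.983, 0.183, 0.001], [0.183, -0.983, -0.001], [0.001, 0.001, -1.0]]
contact_force: [-5.8, -2.0, 14.8]
width: 0.0
```

```bash
python3 to.py .5124 .2173 .124
```

```text
t 10.78 pos [0.5128 0.2177 0.1239] shift mm [-0.5  0.3 -0.1] yaw deg 10.54 F [-5.8 -2.  14.8] w 0.0
```

Contact at TCP z = 0.124 with 15 N matches the stop, where the knob top should be at 0.125. I'll lift off and verify.

>>> apply_moves([
  [1,[0,0,-10],0],
  [1,[0,0,-30],0],
  [1,[0,0,-50],0],
  [1,[0,0,-10],0],
  [1,[0,0,0],0],
  [1,[0,0,0],0],
])

```text
t: 11.52
ee_pos: [0.5118, 0.2169, 0.2197]
ee_rot: [[0.983, 0.183, -0.002], [0.183, -0.983, -0.001], [-0.002, 0.0, -1.0]]
contact_force: [0.6, -1.1, 0.2]
width: -0.0002
```

```bash
python3 to.py .5124 .2173 .124; python3 - <<'E'
from h import *
s=manip.sense();p=manip.snapshot("wrist");save(p,"w6");W=world(p,s)
k=(W[...,2]>.1)&(W[...,2]<.15)&(np.hypot(W[...,0]-.512,W[...,1]-.2175)<.012); print("knob top",k.sum(),np.percentile(W[k][:,2],[50,90,98]))
v,u=np.nonzero((np.hypot(W[...,0]-.5566,W[...,1]-.2251)<.0015)); print(np.median(W[v,u],0))
v,u=np.nonzero((np.hypot(W[...,0]-.5303,W[...,1]-.2202)<.0015)); print(np.median(W[v,u],0))
p=manip.snapshot("scene"); W=world(p);cv2.imwrite("pics/s6.png",cv2.resize(p["frame"][100:380,80:400,::-1],None,fx=2,fy=2,interpolation=cv2.INTER_CUBIC))
k=(W[...,0]>.5)&(W[...,0]<.6)&(W[...,1]>-.2)&(W[...,1]<-.11)&(W[...,2]>.14)&(W[...,2]<.2); print("blue",np.median(W[k],0))
E
```

```text
t 11.53 pos [0.5118 0.2169 0.2197] shift mm [ 0.9 -0.4 95.7] yaw deg 10.52 F [ 0.6 -1.1  0.2] w -0.0002
knob top 563 [0.12241429 0.12498021 0.12573612]
[0.55655002 0.22493683 0.1106517 ]
[0.53032088 0.22003653 0.11586298]
blue [ 0.55113063 -0.1563905   0.16400178]
```

View pics/w6.png

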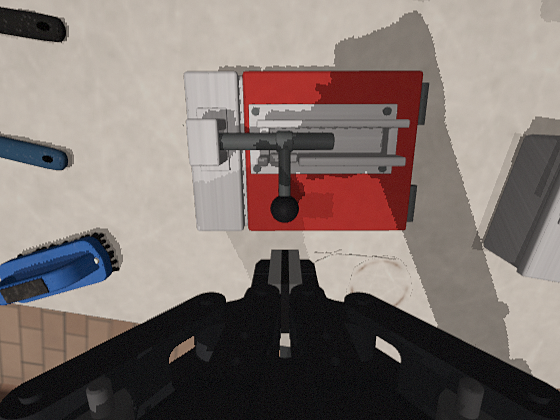

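View pics/s6.png

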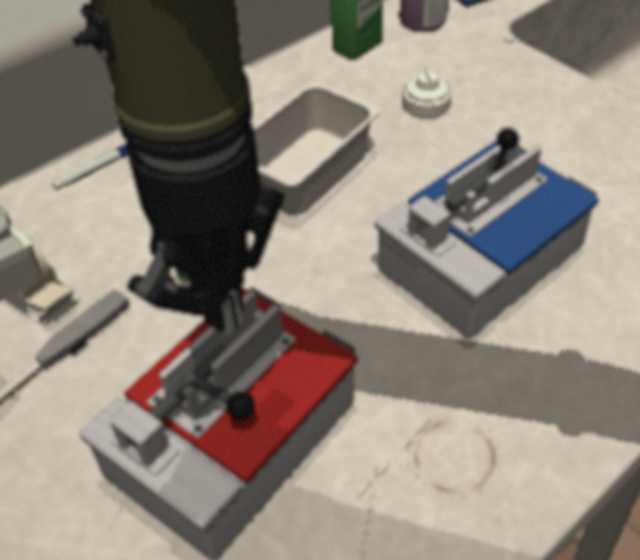

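The knob top is now at 125.5 mm, as expected at the stop, and the arm slope of 0.195 rad gives about 1.38 rad. The knob sits at (284,208), down in the notch. The blue knob hasn't moved and nothing touches the arm, so I'm handing in.

```bash
python3 -c "
from workcell import manip
print(manip.hand_in())"
```

```text
the job is handed in; nothing more can be done
None
```

The red box's bolt is across in its keeper and its handle is down in the notch. I handed the job in at about 11.5 s of the 32 s allowed.

I gripped the red knob with the jaws along the rod, slid the bolt 39 mm to about 48–49 mm, turned the handle down along its arc and let go.

- **Correction:** after the first release, the knob top was at 132 mm, which put the handle at only about 1.28 rad. I pressed it down with closed fingertips until it met the stop at about 15 N.
- **Last checks:** the knob top is at about 125.5 mm (125 expected at the stop). The arm slope gives about 1.38 rad.
- **Blue box and arm:** the blue knob reads within 1 mm of where it started. The arm is clear, about 95 mm above the red knob.
- **Failed checks:** both sphere fits on the lowered knob came out wrong, putting its centre above its visible top. I discarded them and used the knob-top height and arm slope instead. The knob network also found nothing in one wrist picture.

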